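Clip the grating insert into its one-handed kitchen stand

ROBOT

A 7-joint arm with a two-finger parallel gripper is mounted at the origin on the work surface. World frame = base frame: x ahead of the robot, y to its left, z up, the work surface at z = 0. Lengths are in mm, angles in rad, forces in N, time in s.
With the tool pointing down it reaches from about 350 to 775 mm from the base axis. Payload 3.1 kg.
Tool frame: the origin (TCP) lies on the mounting face of the last link; the fingertips stand 173 mm ahead of it and the grasp point (between the pads) lies 155 mm ahead of it (bot.tip_reach is the distance from the TCP to the fingertips, in mm); z points along the fingers, y is the direction in which the jaws open and shut (so a half turn about z gives the same grasp; the last joint's range is limited). The gripper opens to 85 mm and grips with 20 to 120 N. Pads are 22 mm wide; open, the fingers measure 114 mm over their backs; the gripper's body (76 mm by 85 mm) begins 54 mm behind the grasp point. The pads swing forward as they close: fully open they stand 13 mm farther back than shut.
Start: joints at [1.127, 0.311, 0.014, 1.512, -0.004, 1.319, -0.027], TCP at [215.127, -506.195, 404.704] pointing down, gripper open.
Joint ranges: [-2.7, 2.7], [-0.3, 1.91], [-1.27, 1.3], [0.12, 2.57], [-1.44, 4.58], [0.2, 2.03], [-3.05, 3.05]. Speed limits (rad/s): [2.79, 2.79, 3.14, 3.14, 3.14, 3.14, 3.14].

INTERFACE

Orientations are given as a rotation vector (axis times angle).
In Python, from cell import bot gives the robot as it stands.
- The arm moves only by the tool arm_command, never from a script. Its argument "targets" is a list of rows, each a list of 7 numbers: the shift along the tool's x, y, z in cm, then the turn, a rotation vector about the tool's x, y, z in degrees, then the closure, from 0 (fully open) to 1 (shut). A call has 1 to 10 rows; each row is the pose to reach, as a shift and turn from the pose commanded when the call began, along the tool's axes at that moment; what a row does not reach only later rows make up. A row lasts 1/12 s, in which the tool goes at most 41.7 mm and 7.16 degrees, less where a joint would pass 70% of its speed; a pose out of reach is approached as far as the arm can. A call with a gripper value outside its range is refused whole. The fingers move at their own pace and stop on an object; "grip_force" is the grip in N (left out, the last holds). Time passes only in rows, so rows that repeat a pose let the fingers close. It gives the time, the measured TCP pose, the force and the opening at its end, in the units of the state.
- bot.read_state(): the state, without advancing time (a new reading comes with each control period).
- bot.get_image(name): name is "scene" or "top" or "wrist"; returns a dict with "color" (400x640x3 uint8, red, green, blue), "range_z" (400x640 float32, mm along the optical axis (not along the pixel's ray), 0 where there is no reading), "fx", "fy", "cx", "cy" (pixels), "camera_from_world" (4x4, takes a point from world to camera coordinates). Camera axes: x right, y up, looking along -z (the intrinsics and any distortion apply to the point x, -y, -z); pixel columns grow to the right and rows downward; lengths in mm; the calibration is good to about 2 mm. A picture is of the moment at which its call begins.
- bot.sign_off(): hands the job in, once; it reports no verdict.
The state is a dict: "time": time; "q": joint angles; "qd": joint speeds; "tau": joint torques, N m; "ee_pos": TCP position; "orientation": TCP orientation; "force": force on the tool from outside, world axes, zero at the start; "ft_torque": the same for the moment, N m; "grip_width": finger opening in mm.
Only numpy, scipy, OpenCV 4.12 (cv2) and the standard library are available. Lean on these libraries where they do the work, as an engineer would, in place of code of your own. Each camera call takes 0.05 s, during which the arm holds its last target.

TASK

Take the white grating insert off its grey display riser and fit it in the wooden stand: tuck the tongue under the stand's keeper lip with the tail still raised on the latch, then press the tail gently down until it clicks under the sprung latch and the insert sits level on both bearers. Let go, do not ram it, and leave the fork, spoon, beaker and jar where they are.

Things in the scene. Friction and masses are not known exactly. Their poses are not given: they have to be found in the camera images.
- insert: Loose flat white grating plate, about 120 g, right side up on the riser: 110 (x) x 56 (y) x 6 mm thick (z up). A tongue 36 wide x 16 long x 3.5 mm thick, flush with the underside, sticks out of its +x end (x spans -55 to +71 mm). Origin: centre of the plate's underside. The -x end is the tail; three grey lines at x = -30 to -42 mm mark where to press. Grip it across the 56 mm.
- tongue_tip (a point): On the insert: middle of the tongue's end, on the underside (insert x = +71 mm)
- tail_end (a point): On the insert: middle of the tail's end, on the underside (insert x = -55 mm)
- riser: Grey display block the insert lies on at the start, fixed, 100 (x) x 40 (y) x 35 mm high; origin at the centre of its underside, on the table. The insert overhangs it on both long sides
- stand: Grating stand, fixed: wooden board 200 (x) x 110 (y) x 14 mm carrying two grey bearer blocks, each 72 mm wide (y), open between and beside them. Origin: centre of its underside, on the table; +x points from the latch end to the keeper end
- seat (a point): On the stand, 50 mm above the table: where the insert's origin lies when fully home; axes as the stand's, and the insert's then match (x to the keeper). Bearer tops are at z = 0 here, at x = +43 to +82 mm (keeper) and -80 to -40 mm (latch). At the latch end, guides 6 mm high at y = +-30 mm, x = -59 to -45 mm, and a stop 4 mm high at x = -56.5 mm. Board top at z = -36 mm
- keeper (a point): On the stand: middle of the keeper lip's lower edge, where the slot begins (seat frame x = +58.5, z = +7 mm). The slot is 40 mm wide, 7 mm high above the bearer and 14 mm deep in +x, to a wall. The lip is 5 mm thick, grey. With the insert tilted tail-up by 0.15 to 0.22 rad the tongue slides in and the tail passes over the latch
- latch_nose (a point): Stand: middle of the nose of the white latch, 36 mm wide, latch at rest (seat frame x = -50.5, z = +8.5 mm). Its ramp rises from there to x = -56.5, z = +19 mm. With the tongue in, the tail's underside rests on the ramp about 13 mm above the bearer; pressing at the three lines with 9 to 16 N (at most 25) drives the sprung latch up to 6 mm to -x, then it snaps back over the tail
- fork: Bystander: fork with a thick black handle, 195 mm long, 28 mm thick, lying along its x
- spoon: Bystander: spoon with a thick black handle, 185 mm long, lying along its x
- beaker: Bystander: white mug, 72 mm across, 85 mm high, origin at the centre of its underside
- jar: Bystander: glass jar with a grey lid, 64 mm across, 85 mm high, origin at the centre of its underside
There are look-alikes about, which are no part of the job. There is more than one size of the insert; the one meant has the size given above. Of the things that look like the stand, take the one that is farthest to the robot's left at the start.

How it is judged (in metres and radians):
On the way:
1. the tongue is in the slot under the keeper lip (at least 5 mm) with the tail still raised 6 mm or more (x of tongue_tip in the frame of seat above 0.0635 m and z of tongue_tip in the frame of seat between -0.003 and 0.006 m and z of tail_end in the frame of seat between 0.006 and 0.04 m), for 0.1 s.
At the end, for the whole second after the job is handed in: The insert lies in the stand at rest: tongue under the keeper lip, tail under the latch, both ends within 2 mm of the bearer tops, level within 0.04 rad, its origin within 5 mm of the seat point in the horizontal plane (x of tongue_tip in the frame of seat above 0.066 m and z of tongue_tip in the frame of seat between -0.002 and 0.002 m and z of tail_end in the frame of seat between -0.002 and 0.002 m and horizontal distance between insert and seat below 0.005 m and angle between insert's own z axis and vertical below 0.04 rad and linear speed of insert below 0.01 m/s); the robot touches nothing.
It fails at once if the insert is rammed against the stand (over 80 N) (contact force between insert and stand above 80 N).
It fails at once if a bystander is moved by more than 30 mm (distance of any of fork, spoon, beaker, jar from where it was at the start of the episode above 0.03 m).
It also fails if it takes over 48 s, if anything falls off the work surface, if the arm or the gripper's body presses on something with over 40 N, if the wrist force passes 120 N, or if a joint passes its speed limit or range.

## Working session

There is one attempt and no reset: what is moved stays moved. The work goes in short steps, Python scripts to look and compute and a tool call to move; the robot and the scene stay as the last step left them, time stands still between calls to the robot, and variables do not carry over. Pictures are saved under pics/ and viewed, and the job is handed in when it is done.

Besides the shell and the picture viewer there is one more tool, called after ">>>" as name([rows], argument=value, ...), one row to a line, values as JSON. arm_command: Moves the arm, as the interface text tells. Its arguments: {"type":"object","properties":{"targets":{"type":"array","items":{"type":"array","items":{"type":"number"}}},"grip_force":{"type":"number"}},"required":["targets"]}

```bash
ls; mkdir -p pics
python3 - <<'E'
from cell import bot
import cv2,numpy as np,pickle
s=bot.read_state();print(s)
D={}
for n in("scene","top","wrist"):
    im=bot.get_image(n);D[n]=im
    cv2.imwrite(f"pics/a_{n}.png",im["color"][:,:,::-1])
    print(n,im["fx"],im["fy"],im["cx"],im["cy"],im["camera_from_world"].round(3).tolist(),[k for k in im])
pickle.dump(D,open("a.pkl","wb"))
print(bot.tip_reach)
E
```

```text
pics
{'time': 0.0, 'q': array([ 1.12728442,  0.31170728,  0.01397149,  1.51307428, -0.00439942,
        1.31921162, -0.02718838]), 'qd': array([ 9.49056642e-04, -6.49540551e-05, -6.30593954e-04,  9.11857368e-04,
        7.96572855e-04,  1.51056644e-03, -1.57568132e-04]), 'tau': array([-1.83460120e-04, -3.79916596e+01,  1.46019179e-01, -2.30591279e+01,
        1.23138819e-02,  1.36351309e-02, -3.80180256e-05]), 'ee_pos': array([ 215.002659  , -505.8745154 ,  403.62369591]), 'orientation': array([-3.07611334e+00, -6.26633895e-01,  8.81608605e-04]), 'force': array([-0.19594189, -0.37286061,  0.15573997]), 'ft_torque': array([-0.01819134, -0.00659039, -0.01070927]), 'grip_width': 85.81329677151884}
scene 406.4936182145734 406.4936182145734 322.62422854601635 199.8156778629184 [[-0.303, 0.953, 0.018, 255.769], [-0.592, -0.203, 0.78, 253.07], [0.747, 0.225, 0.625, -1462.198], [0.0, 0.0, 0.0, 1.0]] ['color', 'range_z', 'fx', 'fy', 'cx', 'cy', 'camera_from_world']
top 432.14832338794827 432.14832338794827 320.92240800558574 200.45613191645907 [[-0.019, -1.0, -0.011, -72.603], [0.996, -0.02, 0.087, -556.028], [-0.087, -0.009, 0.996, -905.05], [0.0, 0.0, 0.0, 1.0]] ['color', 'range_z', 'fx', 'fy', 'cx', 'cy', 'camera_from_world']
wrist 296.6717828241498 296.6717828241498 320.95256736838087 203.772361734786 [[0.392, -0.92, -0.002, -548.758], [0.871, 0.372, -0.322, 43.443], [0.297, 0.125, 0.947, -382.09], [0.0, 0.0, 0.0, 1.0]] ['color', 'range_z', 'fx', 'fy', 'cx', 'cy', 'camera_from_world']
173.4
```

View pics/a_top.png

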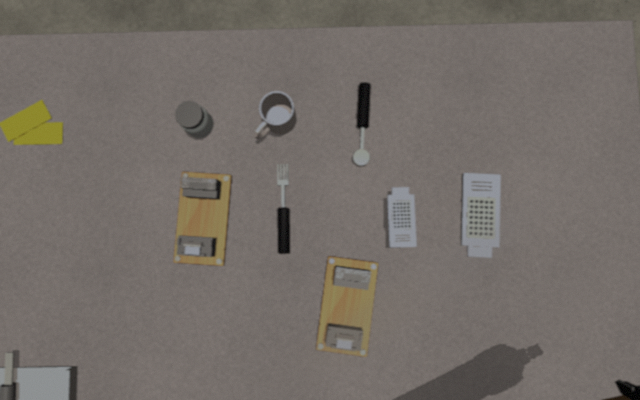

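View pics/a_scene.png

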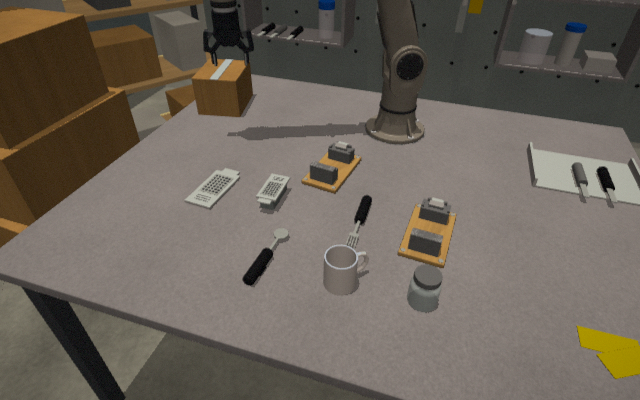

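View pics/a_wrist.png

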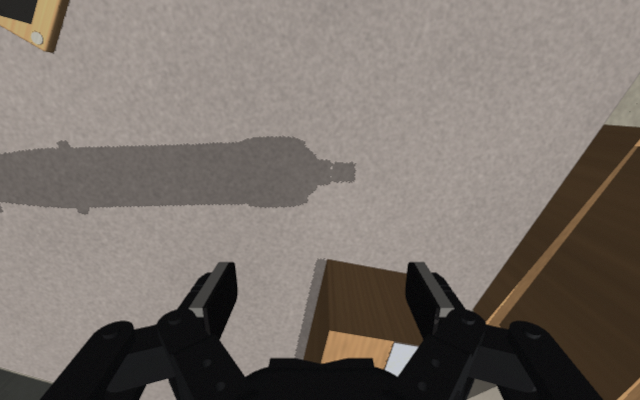

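The top view shows the target stand on the left at (203,218), with its white latch at the bottom (195,245) and its keeper at the top (201,187). The insert with its tongue upward is at (401,218), and a larger look-alike is at (481,212). Next I'll measure them.

```bash
cat > h.py <<'E'
import numpy as np,cv2,pickle
from scipy.spatial.transform import Rotation as R
def cam(im):
    T=im["camera_from_world"];return T[:3,:3],T[:3,3]
def ray(im,u,v):
    Rc,t=cam(im);d=np.stack([(np.asarray(u,float)-im["cx"])/im["fx"],-(np.asarray(v,float)-im["cy"])/im["fy"],-np.ones(np.shape(u))],-1)
    return -Rc.T@t, d@Rc
def onz(im,u,v,z):
    o,d=ray(im,u,v);return o+d*((z-o[2])/d[...,2])[...,None]
def cloud(im):
    v,u=np.mgrid[0:400,0:640];o,d=ray(im,u,v);return o+d*im["range_z"][...,None]
def proj(im,P):
    Rc,t=cam(im);c=np.asarray(P)@Rc.T+t;return np.stack([im["cx"]+im["fx"]*c[...,0]/-c[...,2],im["cy"]-im["fy"]*c[...,1]/-c[...,2]],-1)
E
python3 - <<'E'
from h import *
D=pickle.load(open("a.pkl","rb"));im=D["top"];P=cloud(im);hsv=cv2.cvtColor(im["color"],cv2.COLOR_RGB2HSV)
def rect(mask,name):
    n,l,st,c=cv2.connectedComponentsWithStats(mask.astype(np.uint8))
    for i in range(1,n):
        if st[i,4]<150: continue
        m=l==i;p=P[m];z=np.median(p[:,2]);v,u=np.where(m);q=onz(im,u,v,z)[:,:2].astype(np.float32)
        r=cv2.minAreaRect(q);print(name,st[i].tolist(),"z",np.percentile(p[:,2],[5,50,95]).round(1),"rect",np.round(r[0],1),np.round(r[1],1),round(r[2],1))
for (u,v) in [(100,300),(500,100),(203,218),(401,215),(401,242),(481,240),(200,185),(340,340)]: print(u,v,P[v,u].round(1))
H=P[...,2];print("floor",np.median(H[150:300,100:160]),np.median(H[150:300,520:600]))
wood=(hsv[...,1]>90)&(hsv[...,0]>8)&(hsv[...,0]<28)&(H<40)&(H>3);rect(wood,"wood")
reg=np.zeros((400,640),bool);reg[170:270,370:520]=1
rect(reg&(H>5),"plates")
reg[:]=0;reg[165:275,165:240]=1
rect(reg&(H>40),"blocks")
o=np.concatenate([im["color"][165:275,165:245],im["color"][165:275,365:445],im["color"][165:275,440:520]],1)
cv2.imwrite("pics/b.png",cv2.resize(o[:,:,::-1],None,fx=3.3,fy=3.3,interpolation=cv2.INTER_CUBIC))
E
```

```text
100 300 [3.491e+02 4.008e+02 4.000e-01]
500 100 [ 774.  -488.     1.4]
203 218 [522.4 174.2  11.3]
401 215 [ 519.1 -251.2   40. ]
401 242 [ 462.6 -249.5   38.4]
481 240 [ 463.3 -427.6    7.4]
200 185 [588.3 166.4  62. ]
340 340 [ 270.  -116.6   62.8]
floor -0.27342934893925985 -0.06665501090515136
wood [176, 172, 55, 94, 2792] z [10.7 13.7 16.6] rect [522.5 174.8] [109.  197.5] 85.2
wood [317, 257, 61, 87, 2483] z [10.9 13.7 16.5] rect [ 336.7 -134.4] [107.2 184.8] 81.1
plates [461, 173, 39, 85, 2842] z [ 5.9  8.9 12. ] rect [ 518.2 -427.4] [ 82.6 181.5] 86.9
plates [387, 187, 29, 61, 1558] z [37.6 40.8 43.7] rect [ 515.7 -250.3] [125.5  57. ] 1.0
blocks [180, 177, 39, 22, 706] z [47.5 59.9 63.9] rect [584.2 169.5] [78.2 40.6] 85.2
blocks [176, 236, 37, 21, 705] z [47.3 51.8 66.7] rect [462.9 181.5] [76.2 40.4] 85.2
```

View pics/b.png

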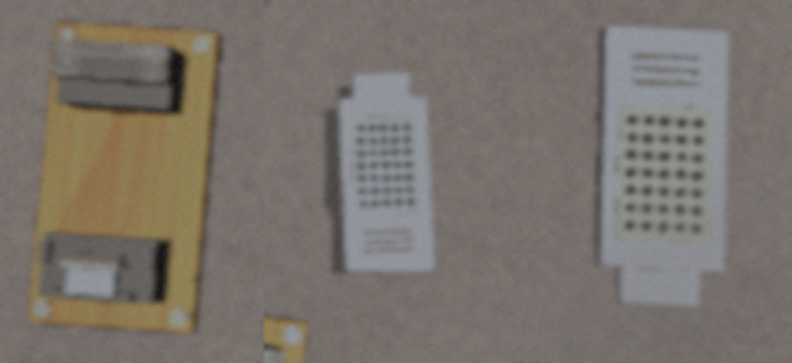

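```bash
cat >> h.py <<'E'
def rel(state,pos,Rm):
    """row numbers (cm, deg) from state's pose to pos (mm) / Rm"""
    R0=R.from_rotvec(state["orientation"]);dp=R0.inv().apply(np.asarray(pos)-state["ee_pos"])/10
    return dp.round(2),np.degrees((R0.inv()*Rm).as_rotvec()).round(2)
def Rtool(yaw,tilt=0.,flip=1):
    """tool z down, tool x along heading yaw; tilt = tail up (nose down) rad"""
    x=np.array([np.cos(yaw),np.sin(yaw),0]);z=np.array([0,0,-1.]);y=np.cross(z,x)
    M=R.from_matrix(np.stack([x,y,z],1))
    yl=np.array([-np.sin(yaw),np.cos(yaw),0])  # plate y
    return R.from_rotvec(yl*tilt)*M
E
python3 - <<'E'
from h import *
from cell import bot
s=bot.read_state();M=R.from_rotvec(s["orientation"]).as_matrix();print(M.round(3))
D=pickle.load(open("a.pkl","rb"));im=D["wrist"];Rc,t=cam(im);c=-Rc.T@t
print("cam in tool",(M.T@(c-s["ee_pos"])).round(1),"cam axes in tool",(M.T@Rc.T).round(3))
im=D["top"];P=cloud(im);H=P[...,2]
# insert yaw by PCA-ish: side edges of plate, rows
for box,zt,nm in (((192,250,380,420),41,"ins"),):
    v,u=np.where(H[box[0]:box[1],box[2]:box[3]]>20);v+=box[0];u+=box[2]
    q=onz(im,u,v,zt)
    hull=cv2.convexHull(q[:,:2].astype(np.float32))[:,0];print(hull.round(1).tolist())
    for r in range(195,248,8):
        k=v==r;print(r,q[k][[0,-1]].round(1).tolist())
yaw=0.0
print(rel(s,[508,-250,330],Rtool(0)),rel(s,[508,-250,330],Rtool(np.pi)))
E
```

```text
[[ 0.92   0.391 -0.001]
 [ 0.391 -0.92   0.002]
 [-0.    -0.002 -1.   ]]
cam in tool [82.7 -0.4 29.1] cam axes in tool [[ 0.001  0.947  0.322]
 [ 1.    -0.001 -0.   ]
 [ 0.     0.322 -0.947]]
[[568.0, -231.6999969482422], [561.7999877929688, -223.10000610351562], [453.0, -211.1999969482422], [452.6000061035156, -230.0], [453.79998779296875, -277.8999938964844], [524.7000122070312, -282.70001220703125], [562.7999877929688, -277.79998779296875], [567.2999877929688, -267.5], [567.2999877929688, -265.3999938964844], [567.5, -252.6999969482422], [567.9000244140625, -235.89999389648438], [567.9000244140625, -233.8000030517578]]
195 [[561.8, -223.1, 41.0], [560.7, -277.7, 41.0]]
203 [[544.9, -222.5, 41.0], [543.8, -277.1, 41.0]]
211 [[528.0, -222.0, 41.0], [526.9, -278.6, 41.0]]
219 [[511.2, -223.5, 41.0], [510.1, -277.9, 41.0]]
227 [[494.4, -223.0, 41.0], [493.4, -277.3, 41.0]]
235 [[477.7, -222.4, 41.0], [476.6, -278.8, 41.0]]
243 [[461.0, -224.0, 41.0], [460.0, -278.1, 41.0]]
(array([ 36.98, -12.09,   7.41]), array([-1.000e-01,  2.000e-02,  2.303e+01])) (array([ 36.98, -12.09,   7.41]), array([-3.0000e-02, -1.4000e-01, -1.5697e+02]))
```

>>> arm_command([
  [37,-12.1,7.4,0,0,23,0],
  [37,-12.1,7.4,0,0,23,0],
  [37,-12.1,7.4,0,0,23,0],
  [37,-12.1,7.4,0,0,23,0],
  [37,-12.1,7.4,0,0,23,0],
  [37,-12.1,7.4,0,0,23,0],
  [37,-12.1,7.4,0,0,23,0],
  [37,-12.1,7.4,0,0,23,0],
  [37,-12.1,7.4,0,0,23,0],
  [37,-12.1,7.4,0,0,23,0],
])

```text
time: 0.98
ee_pos: [510.5, -246.6, 329.7]
orientation: [-3.139, -0.006, -0.0]
force: [0.9, 0.3, -0.4]
grip_width: 85.5
```

>>> arm_command([
  [0,0,0,0,0,0,0],
  [0,0,0,0,0,0,0],
])

```text
time: 1.15
ee_pos: [509.8, -247.2, 329.6]
orientation: [-3.139, -0.01, 0.002]
force: [0.1, -0.4, -0.2]
grip_width: 85.7
```

```bash
cat > snap.py <<'E'
import sys
from h import *
from cell import bot
def snap(name,cam="wrist"):
    im=bot.get_image(cam);s=bot.read_state();cv2.imwrite(f"pics/{name}.png",im["color"][:,:,::-1]);pickle.dump((im,s),open(name+".pkl","wb"))
    print("t",round(s["time"],2),"pos",s["ee_pos"].round(1),"rv",s["orientation"].round(4),"F",s["force"].round(1),"w",round(s["grip_width"],1));return im,s
if __name__=="__main__": snap(sys.argv[1],*sys.argv[2:])
E
python3 snap.py c
```

```text
t 1.2 pos [ 508.5 -249.5  330. ] rv [-3.1415e+00 -3.8000e-03  2.7000e-03] F [-0.3 -0.5 -0.6] w 85.5
```

View pics/c.png

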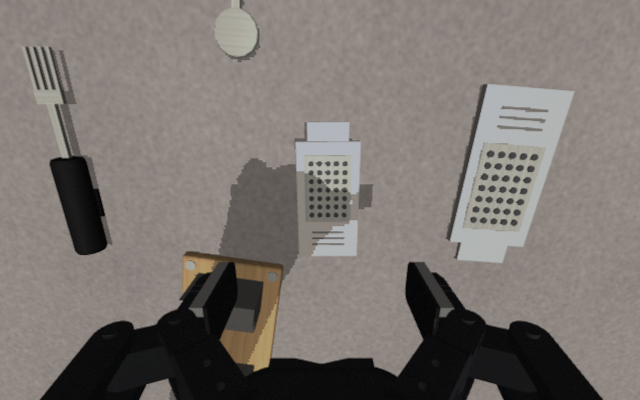

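The wrist view shows the insert at cols 296–360, rows 122–256, with the tongue at the top. I'll measure its edges here.

Run:
```python
from h import *
im,s=pickle.load(open("c.pkl","rb"));P=cloud(im)
m=np.zeros((400,640),bool);m[115:262,285:372]=1
m&=(P[...,2]>25)
print("z top",np.percentile(P[m][:,2],[5,50,95]))
v,u=np.where(m);q=onz(im,u,v,41)[:,:2].astype(np.float32)
print(cv2.minAreaRect(q))
for r in (126,132,138,145,160,180,200,220,240,250):
    k=v==r;a=q[k];print(r,u[k].min(),u[k].max(),a[0].round(1),a[-1].round(1),((a[0]+a[-1])/2).round(1))
print("proj grasp pt",proj(im,R.from_rotvec(s["orientation"]).apply([0,0,155])+s["ee_pos"]))
```

```text
z top [40.20724467 42.85711719 44.30803288]
((512.5396728515625, -253.5461883544922), (78.7625961303711, 130.93858337402344), 88.85786437988281)
126 307 348 [ 573.3 -234.2] [ 573.6 -269. ] [ 573.5 -251.6]
132 307 348 [ 568.4 -234.2] [ 568.7 -269.2] [ 568.5 -251.7]
138 291 348 [ 563.2 -220.4] [ 563.6 -269.4] [ 563.4 -244.9]
145 295 359 [ 557.3 -223.7] [ 557.8 -279.1] [ 557.5 -251.4]
160 296 359 [ 544.2 -224.4] [ 544.7 -279.8] [ 544.5 -252.1]
180 296 358 [ 526.1 -224. ] [ 526.6 -279.8] [ 526.4 -251.9]
200 297 361 [ 507.2 -224.6] [ 507.7 -283.4] [ 507.5 -254. ]
220 298 356 [ 487.4 -225.1] [ 487.9 -279.8] [ 487.6 -252.4]
240 298 356 [ 466.6 -224.8] [ 467.1 -280.7] [ 466.9 -252.8]
250 299 355 [ 455.9 -225.6] [ 456.3 -280.2] [ 456.1 -252.9]
proj grasp pt [326.42022337 283.25845377]
```

Run:
```python
from h import *
from cell import bot
s=bot.read_state();print(s["ee_pos"],s["orientation"]);print(rel(s,[506,-251.5,190],Rtool(0.012)))
```

```text
[ 508.46978265 -249.54540774  329.98186851] [-3.14145587e+00 -3.80383739e-03  2.71694588e-03]
(array([-0.22,  0.2 , 14.  ]), array([-0.01,  0.1 , -0.55]))
```

>>> arm_command([
  [-0.2,0.2,3.5,0,0,-0.5,0],
  [-0.2,0.2,7,0,0,-0.5,0],
  [-0.2,0.2,10,0,0,-0.5,0],
  [-0.2,0.2,12,0,0,-0.5,0],
  [-0.2,0.2,13.2,0,0,-0.5,0],
  [-0.2,0.2,14,0,0,-0.5,0],
  [-0.2,0.2,14,0,0,-0.5,0],
  [-0.2,0.2,14,0,0,-0.5,0],
])

```text
time: 1.87
ee_pos: [506.5, -253.0, 191.6]
orientation: [3.14, 0.013, 0.002]
force: [1.0, -0.2, 0.7]
grip_width: 85.1
```

```bash
python3 snap.py d
```

```text
t 1.92 pos [ 506.9 -252.9  192.2] rv [3.1401 0.0133 0.004 ] F [ 0.1 -0.2  0.5] w 85.5
```

View pics/d.png

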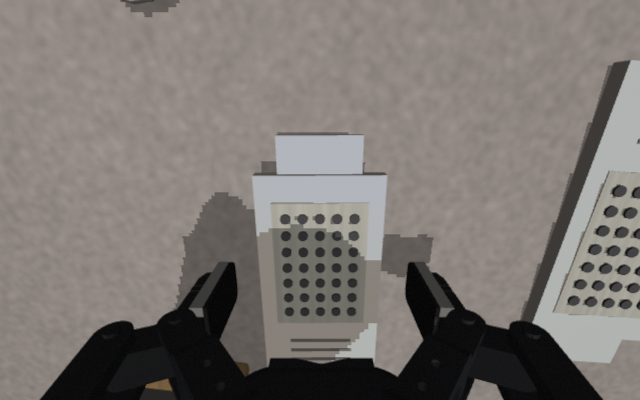

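The insert is centred between the pads (col 320), and the pads sit at its middle. I'll close the gripper.

>>> arm_command([
  [0,0,0,0,0,0,0.3],
  [0,0,0,0,0,0,1],
  [0,0,0,0,0,0,1],
  [0,0,0,0,0,0,1],
  [0,0,0,0,0,0,1],
  [0,0,0,0,0,0,1],
], grip_force=45)

```text
time: 2.42
ee_pos: [507.0, -252.3, 192.2]
orientation: [3.14, 0.015, 0.004]
force: [-1.3, 0.3, 5.9]
grip_width: 54.9
```

>>> arm_command([
  [0,0,-0.5,0,0,0,1],
  [0,0,-2,0,0,0,1],
  [0,0,-4,0,0,0,1],
  [0,0,-7,0,0,0,1],
  [0,0,-10,0,0,0,1],
  [0,0,-12,0,0,0,1],
  [0,0,-13,0,0,0,1],
  [0,0,-13,0,0,0,1],
])

```text
time: 3.08
ee_pos: [507.1, -252.4, 323.2]
orientation: [3.139, 0.014, 0.007]
force: [-0.0, -1.1, -0.8]
grip_width: 54.8
```

```bash
python3 snap.py e
```

```text
t 3.13 pos [ 506.4 -252.1  321.1] rv [3.141e+00 1.450e-02 1.700e-03] F [ 0.5  0.3 -0.9] w 54.8
```

View pics/e.png

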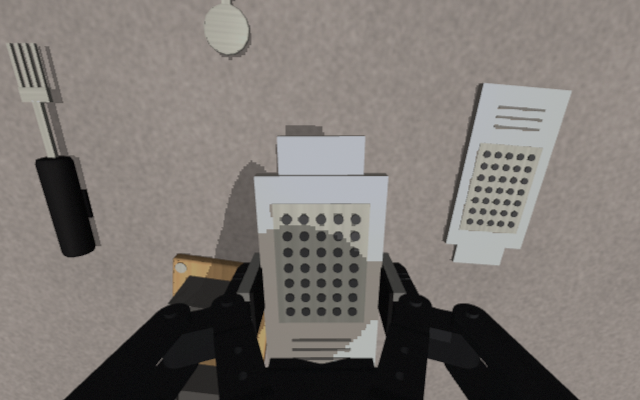

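Run:
```python
from h import *
from cell import bot
im,s=pickle.load(open("e.pkl","rb"));P=cloud(im);M=R.from_rotvec(s["orientation"]).as_matrix()
Q=(P-s["ee_pos"])@M   # tool frame
m=np.zeros((400,640),bool);m[120:372,240:400]=1
m&=(Q[...,2]<165)&(Q[...,2]>100)&(im["color"].min(2)>110)
for r in range(130,360,8):
    k=np.where(m[r])[0]
    if len(k)<5: continue
    print(r,k[0],k[-1],Q[r,k[0]+2].round(1),Q[r,k[-1]-2].round(1),"mid",((Q[r,k[0]]+Q[r,k[-1]])/2).round(1), "zmed",np.median(Q[r,k][:,2]).round(1))
print(np.where(m.sum(1)>60)[0][[0,-1]])
print(rel(s,[432,183,322],Rtool(-0.09)))
```

```text
138 276 364 [ 70.3 -17.  149. ] [ 70.2  17.2 150.3] mid [ 7.030e+01 -1.000e-01  1.496e+02] zmed 149.8
146 277 363 [ 67.  -16.8 149.4] [ 67.1  16.9 149.6] mid [ 67.    0.  149.6] zmed 149.8
154 277 363 [ 63.7 -17.  149.9] [ 63.8  17.  149.2] mid [ 63.7   0.  149.7] zmed 149.8
162 278 363 [ 60.3 -16.7 150. ] [ 60.5  17.1 149.3] mid [ 60.4   0.3 149.8] zmed 149.9
170 278 362 [ 57.1 -16.7 149. ] [ 57.   16.9 149.7] mid [5.700e+01 1.000e-01 1.497e+02] zmed 149.7
178 254 387 [ 54.4 -26.4 146.2] [ 54.1  27.2 147.6] mid [ 54.    0.2 147.7] zmed 147.3
186 254 386 [ 50.8 -26.7 146.6] [ 50.4  27.2 148.4] mid [ 5.070e+01 -1.000e-01  1.472e+02] zmed 147.4
194 255 386 [ 47.4 -26.5 146.3] [ 47.4  27.1 146.6] mid [ 47.3   0.2 146.9] zmed 147.4
202 255 385 [ 43.7 -26.8 146.8] [ 43.6  27.  147.2] mid [ 43.6   0.  147.3] zmed 147.4
210 256 385 [ 39.6 -27.  148.2] [ 39.9  27.3 147.5] mid [3.960e+01 1.000e-01 1.484e+02] zmed 147.1
218 257 384 [ 36.3 -26.5 147.2] [ 36.2  27.1 147.4] mid [ 36.3   0.3 147.1] zmed 147.2
226 257 383 [ 32.3 -26.9 147.6] [ 33.1  26.6 145.8] mid [3.260e+01 1.000e-01 1.469e+02] z
[... 775 characters left out ...]
146.9] zmed 147.4
306 266 376 [ -9.7 -25.2 147.4] [ -9.7  26.3 147.5] mid [ -9.4   0.6 147.1] zmed 147.3
314 265 377 [-14.6 -26.  147.8] [-14.3  27.1 147.3] mid [-14.9   0.5 148.1] zmed 147.3
322 265 376 [-18.9 -26.2 147.1] [-18.1  26.6 146.2] mid [-19.1   0.2 147.4] zmed 147.2
330 265 376 [-23.3 -26.3 146.7] [-24.   27.1 147.4] mid [-23.7   0.3 147. ] zmed 147.4
338 266 375 [-28.8 -26.3 147.2] [-28.2  26.7 146.5] mid [-28.9   0.3 147.3] zmed 147.5
346 267 375 [-33.7 -26.  147. ] [-34.6  27.3 147.9] mid [-34.    0.6 147.3] zmed 147.3
354 267 374 [-39.9 -26.5 148. ] [-39.7  27.1 147.8] mid [-39.4   0.3 147.4] zmed 147.4
[136 356]
(array([ -7.04, -43.57,  -0.12]), array([ 0.03, -0.06,  5.69]))
```

>>> arm_command([
  [-0.7,-3,0,0,0,0.6,1],
  [-1.5,-7,0,0,0,1.2,1],
  [-2,-11,0,0,0,2,1],
  [-2.6,-15,0,0,0,2.6,1],
  [-3.2,-19,0,0,0,3.2,1],
  [-4,-23,0,0,0,4,1],
  [-4.6,-27,0,0,0,4.6,1],
  [-5.2,-31,0,0,0,5.2,1],
  [-6,-35,0,0,0,5.7,1],
  [-6.5,-39,0,0,0,5.7,1],
])

```text
time: 3.97
ee_pos: [435.6, 138.6, 318.5]
orientation: [3.137, -0.142, -0.008]
force: [0.8, 0.0, -1.8]
grip_width: 55.0
```

>>> arm_command([
  [-0.1,-2,0,0,0,0,1],
  [-0.1,-3.5,0,0,0,0,1],
  [-0.1,-4.3,0,0,0,0,1],
  [-0.1,-4.6,0,0,0,0,1],
  [-0.1,-4.6,0,0,0,0,1],
  [-0.1,-4.6,0,0,0,0,1],
])

```text
time: 4.47
ee_pos: [441.0, 181.7, 319.8]
orientation: [3.137, -0.145, -0.003]
force: [-0.3, -0.6, -1.3]
grip_width: 54.6
```

```bash
python3 snap.py f
```

```text
t 4.52 pos [441.1 181.5 320. ] rv [ 3.1366e+00 -1.4580e-01 -1.9000e-03] F [-0.3  0.2 -1.3] w 54.8
```

View pics/f.png

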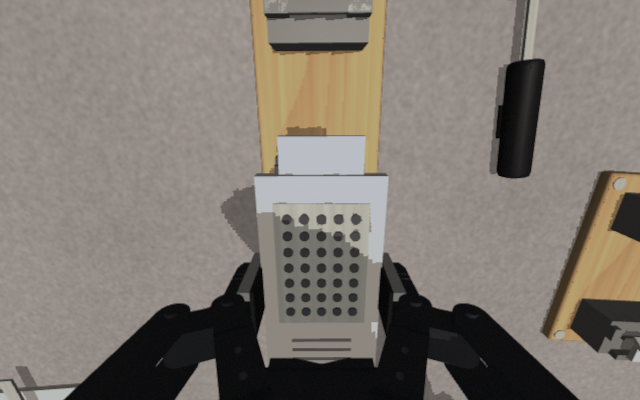

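The keeper end shows at the top: the lip at cols 265–370, rows 10–15, the bearer's front edge at rows 42–50, and the board's edges at about cols 255 and 385. I'll measure these in the tool frame.

Run:
```python
from h import *
im,s=pickle.load(open("f.pkl","rb"));P=cloud(im);M=R.from_rotvec(s["orientation"]).as_matrix();H=P[...,2]
hsv=cv2.cvtColor(im["color"],cv2.COLOR_RGB2HSV)
cv2.imwrite("pics/f2.png",cv2.resize(im["color"][0:70,235:405,::-1],None,fx=4.5,fy=4.5,interpolation=cv2.INTER_NEAREST))
wood=(hsv[...,1]>80)&(H<40)
L=[];Rr=[]
for r in range(54,125,6):
    k=np.where(wood[r,230:410])[0]+230
    a,b=onz(im,k[0],r,14.),onz(im,k[-1]+1,r,14.);L.append(a);Rr.append(b);print(r,k[0],k[-1],a.round(1),b.round(1))
L=np.array(L);Rr=np.array(Rr)
for E in(L,Rr):
    p=np.polyfit(E[:,0],E[:,1],1);print("slope",p[0],"y at 520",np.polyval(p,520))
for r in range(1,54,2):
    k=np.where(H[r,240:400]>40)[0]+240
    if len(k): print(r,k[0],k[-1],"z",np.median(H[r,k]).round(1),"l",P[r,k[0]+1].round(1),"r",P[r,k[-1]-1].round(1), "mid",((P[r,k[0]]+P[r,k[-1]])/2).round(1))
```

```text
54 254 383 [566.5 226.1  14. ] [556.6 117.3  14. ]
60 254 382 [562.  226.8  14. ] [552.1 118.2  14. ]
66 255 382 [557.3 226.8  14. ] [547.4 118.4  14. ]
72 255 382 [552.7 227.5  14. ] [542.7 118.5  14. ]
78 256 382 [547.9 227.4  14. ] [538.  118.6  14. ]
84 256 381 [543.2 228.2  14. ] [533.3 119.5  14. ]
90 256 381 [538.4 229.   14. ] [528.4 119.7  14. ]
96 257 381 [533.4 228.9  14. ] [523.5 119.8  14. ]
102 257 380 [528.5 229.7  14. ] [518.6 120.8  14. ]
108 258 380 [523.4 229.6  14. ] [513.5 120.9  14. ]
114 258 380 [518.4 230.4  14. ] [508.4 121.1  14. ]
120 259 379 [513.2 230.4  14. ] [503.3 122.1  14. ]
slope -0.08342101763530041 y at 520 230.1105015691416
slope -0.08031654046270227 y at 520 120.40686924775574
1 263 371 z 63.7 l [589.1 205.1  63.7] r [582.9 135.9  63.5] mid [585.9 170.6  63.9]
3 263 371 z 63.7 l [587.7 205.2  64.6] r [581.5 136.1  64.3] mid [584.9 170.7  63.5]
5 263 371 z 63.6 l [587.2 205.6  62.4] r [580.3 136.2  64.6] mid [583.8 170.8  63.3]
7 263 371 z 63.7 l [585.4 205.5  64.8] r [579.3 136.1  64. ] mid [582.3 170.8  64.6]
9 263 371 z 63.7 l [584.7 205.9  63
[... 984 characters left out ...]
71.7  51.3]
33 267 367 z 51.6 l [572.7 206.7  53.1] r [566.7 137.5  51.5] mid [569.8 172.2  52. ]
35 267 373 z 51.8 l [571.8 207.1  51.5] r [571.2 127.2  16.3] mid [547.5 191.  171.3]
37 267 367 z 51.9 l [570.8 207.5  50.4] r [564.2 137.6  51.7] mid [567.4 172.5  51.5]
39 268 367 z 51.7 l [569.1 206.7  51.8] r [562.9 137.6  51.5] mid [566.  172.2  51.9]
41 268 375 z 51.6 l [568.  207.   51.4] r [567.  125.5  14.8] mid [545.5 190.9 171.4]
43 268 366 z 48.1 l [567.1 207.5  49. ] r [561.  137.9  47.9] mid [564.1 172.5  48. ]
45 270 353 z 40.8 l [567.1 207.3  41.2] r [562.1 146.3  37.6] mid [564.4 177.   40.9]
51 350 350 z 290.6 l [561.2 144.9  14.9] r [561.2 146.7  16.5] mid [523.2 174.2 290.6]
```

View pics/f2.png

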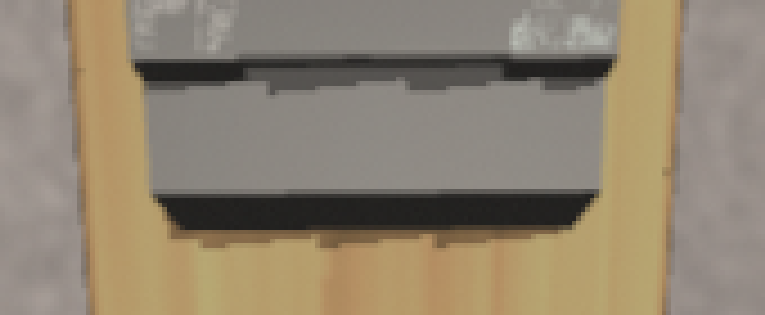

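```bash
cat >> h.py <<'E'
import os,json
# stand in world as wrist sees it (seat origin, yaw); insert in tool
CFG=dict(seat=None,yaw=-0.087,ins=[0.3,0.15,153.3],insyaw=0.003)
if os.path.exists("cfg.json"): CFG.update(json.load(open("cfg.json")))
def tcp_for(tip,tilt,dyaw=0.):
    """tip = tongue tip underside in seat frame (mm); returns TCP pos, R"""
    yw=CFG["yaw"]+dyaw;S=R.from_euler("z",CFG["yaw"])
    Rm=Rtool(yw-CFG["insyaw"],tilt)
    tipw=np.array(CFG["seat"])+S.apply(tip)
    tt=np.array(CFG["ins"])+np.array([71*np.cos(CFG["insyaw"]),-71*np.sin(CFG["insyaw"]),0])
    return tipw-Rm.apply(tt),Rm
def where(s):
    Rm=R.from_rotvec(s["orientation"]);tt=np.array(CFG["ins"])
    i=R.from_euler("z",CFG["insyaw"]) 
    o=[]
    for x in(71,-55):
        o.append(R.from_euler("z",-CFG["yaw"]).apply(s["ee_pos"]+Rm.apply(tt+[x*np.cos(CFG["insyaw"]),-x*np.sin(CFG["insyaw"]),0])-np.array(CFG["seat"])).round(1))
    return o
E
python3 - <<'E'
from h import *
from cell import bot
im,s=pickle.load(open("f.pkl","rb"))
seat=s["ee_pos"]+R.from_rotvec(s["orientation"]).apply([80.1,-2.4,268.3]);print(seat)
json.dump(dict(seat=seat.tolist()),open("cfg.json","w"));CFG["seat"]=seat
s=bot.read_state()
print(where(s))
p,Rm=tcp_for([46,0,14],0.2);print(p,rel(s,p,Rm))
E
```

```text
[520.72411609 176.04032719  51.62839388]
[array([ -8.7,  -2.1, 115. ]), array([-134.7,   -1.7,  115.2])]
[527.28160417 175.5238595  230.03766007] (array([ 8.65, -0.22,  8.99]), array([  0.08, -11.39,  -0.17]))
```

>>> arm_command([
  [1,0,1,0,-3,0,1],
  [2.8,0,2.8,0,-6,0,1],
  [5,-0.1,5,0,-9,0,1],
  [7,-0.2,7,0,-11.4,0,1],
  [8,-0.2,8.3,0,-11.4,-0.2,1],
  [8.65,-0.2,9,0,-11.4,-0.2,1],
  [8.65,-0.2,9,0,-11.4,-0.2,1],
  [8.65,-0.2,9,0,-11.4,-0.2,1],
  [8.65,-0.2,9,0,-11.4,-0.2,1],
])

```text
time: 5.27
ee_pos: [526.8, 177.7, 231.9]
orientation: [-3.114, 0.134, 0.309]
force: [0.7, 0.1, -1.9]
grip_width: 54.8
```

```bash
python3 snap.py g; python3 -c "
from h import *
im,s=pickle.load(open('g.pkl','rb'));print(where(s))"
```

```text
t 5.32 pos [526.7 177.8 232.1] rv [-3.1139  0.1338  0.3083] F [-0.2  0.  -1.5] w 55.1
[array([45.7,  2.6, 16.2]), array([-77.9,   2.1,  40.9])]
```

View pics/g.png

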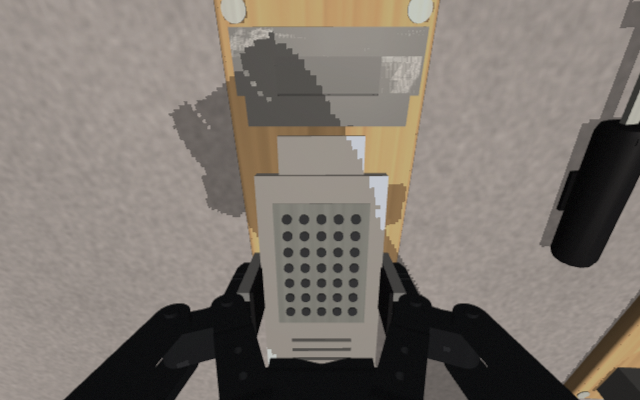

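Run:
```python
from h import *
im,s=pickle.load(open("g.pkl","rb"));P=cloud(im)
S=R.from_euler("z",-CFG["yaw"]).as_matrix();Q=(P-np.array(CFG["seat"]))@S.T
cv2.imwrite("pics/g2.png",cv2.resize(im["color"][20:185,215:445,::-1],None,fx=3.4,fy=3.4,interpolation=cv2.INTER_NEAREST))
H=P[...,2]
for r in list(range(24,128,5)):
    k=np.where(H[r,205:455]>40)[0]+205
    if len(k)>20: print(r,k[0],k[-1],"z",np.median(Q[r,k][:,2]).round(1),"l",Q[r,k[0]+2].round(1),"r",Q[r,k[-1]-2].round(1),"mid",((Q[r,k[0]+2]+Q[r,k[-1]-2])/2).round(1))
print("tongue")
for r in range(134,182,5):
    k=np.where(H[r,265:385]>56)[0]+265
    if len(k)>20: print(r,k[0],k[-1],"z",np.median(Q[r,k][:,2]).round(1),"mid",((Q[r,k[0]+2]+Q[r,k[-1]-2])/2).round(1))
```

```text
29 228 428 z 12.0 l [81.5 35.2 11.5] r [ 81.6 -35.4  11.5] mid [81.6 -0.1 11.5]
34 228 427 z 12.1 l [80.  35.3 12.1] r [ 80.1 -34.7  13.6] mid [80.   0.3 12.8]
39 225 426 z 12.1 l [ 77.4  49.9 -35.6] r [ 78.5 -34.9  12.6] mid [ 78.    7.5 -11.5]
44 230 425 z 12.0 l [76.8 34.9 12.5] r [ 77.  -34.4  13.9] mid [76.9  0.2 13.2]
49 230 424 z 12.2 l [75.1 35.4 11.8] r [ 75.2 -35.1  11.3] mid [75.2  0.1 11.5]
54 231 424 z 12.1 l [73.4 35.4 11.2] r [ 73.6 -35.6  10.8] mid [73.5 -0.1 11. ]
59 232 435 z 12.0 l [71.8 35.1 11.7] r [ 67.6 -60.4 -49.3] mid [ 69.7 -12.7 -18.8]
64 232 422 z 12.0 l [70.  35.5 11.3] r [ 70.3 -34.9  12.3] mid [70.2  0.3 11.8]
69 233 421 z 12.1 l [68.4 35.2 12. ] r [ 68.5 -34.9  12.2] mid [68.5  0.1 12.1]
74 234 421 z 12.1 l [66.6 35.  12. ] r [ 66.8 -35.   12.8] mid [66.7  0.  12.4]
79 235 420 z 12.1 l [64.7 35.2 10.7] r [ 65.  -35.   12.5] mid [64.9  0.1 11.6]
84 235 419 z 12.1 l [63.  35.3 11.6] r [ 63.2 -35.   12. ] mid [63.1  0.1 11.8]
89 220 418 z 12.2 l [ 51.2  61.2 -51. ] r [ 61.4 -34.8  12.6] mid [ 56.3  13.2 -19.2]
94 237 431 z 12.0 l [59.4 34.8 12.4] r [ 48.7
[... 195 characters left out ...]
]
109 246 407 z 0.1 l [50.8 34.9 -0.2] r [ 50.9 -35.1  -0.3] mid [50.9 -0.1 -0.2]
114 234 406 z 0.2 l [ 39.9  50.9 -36.8] r [ 48.8 -34.9  -0.1] mid [ 44.4   8.  -18.4]
119 247 405 z 0.1 l [ 80.8   2.4 135.5] r [ 46.7 -34.7   0.2] mid [ 63.7 -16.2  67.9]
124 248 405 z 0.1 l [44.2 34.8  0. ] r [ 44.5 -34.9   0.8] mid [44.4 -0.1  0.4]
tongue
139 277 364 z 17.6 mid [42.7  2.6 17. ]
144 277 383 z 17.9 mid [31.9 -7.  -8.6]
149 277 363 z 18.3 mid [39.   2.7 18.6]
154 277 363 z 18.6 mid [36.6  2.7 18.2]
159 278 363 z 19.2 mid [34.7  2.5 18.8]
164 278 363 z 19.6 mid [32.8  2.4 19.7]
169 270 363 z 20.1 mid [18.4  9.2 -8.3]
174 265 384 z 20.3 mid [28.5  0.9 20.4]
179 265 384 z 23.3 mid [27.9  0.8 23.9]
```

View pics/g2.png

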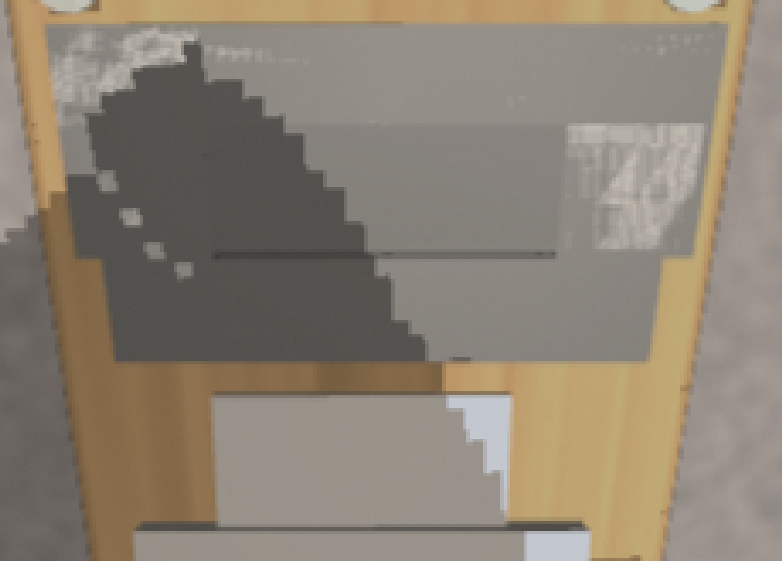

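Run:
```python
from h import *
from cell import bot
for n in "cdefg":
    im,s=pickle.load(open(n+".pkl","rb"));Rc,t=cam(im);M=R.from_rotvec(s["orientation"]).as_matrix()
    print(n,(M.T@(-Rc.T@t-s["ee_pos"])).round(2), (R.from_matrix(M.T@Rc.T).as_rotvec()*57.3).round(2))
im,s=pickle.load(open("g.pkl","rb"));P=cloud(im);M=R.from_rotvec(s["orientation"]).as_matrix();Q=(P-s["ee_pos"])@M
for r in (140,150,160,170,180,200,220,240,260,280,300,330,350): print(r,np.median(Q[r,300:345],0).round(1))
for i in range(4):
    s=bot.read_state();print(s["ee_pos"].round(2),s["q"].round(4)[:3],where(s))
```

```text
c [83.96 -2.95 29.37] [117.49 116.81  19.4 ]
d [ 8.215e+01 -5.000e-02  2.968e+01] [117.13 117.03  19.44]
e [83.38  0.15 26.58] [117.23 117.13  19.05]
f [82.45 -0.37 29.29] [117.19 116.98  19.35]
g [82.31  0.1  29.4 ] [117.12 117.04  19.36]
140 [ 67.9   0.6 152.4]
150 [ 63.8   0.6 152.5]
160 [ 59.7   0.6 152.4]
170 [ 55.4   0.6 152.4]
180 [ 51.7   0.6 149.9]
200 [ 42.9   0.7 149.9]
220 [ 34.3   0.7 148.6]
240 [ 24.5   0.7 149. ]
260 [ 14.3   0.7 149.3]
280 [  4.1   0.7 148.7]
300 [ -7.    0.7 148.8]
330 [-25.6   0.8 149.8]
350 [-37.8   0.8 149.2]
[526.73 177.85 232.12] [-0.09    0.5703 -0.3418] [array([45.7,  2.6, 16.2]), array([-77.9,   2.1,  40.9])]
[526.73 177.85 232.12] [-0.09    0.5703 -0.3418] [array([45.7,  2.6, 16.2]), array([-77.9,   2.1,  40.9])]
[526.73 177.85 232.12] [-0.09    0.5703 -0.3418] [array([45.7,  2.6, 16.2]), array([-77.9,   2.1,  40.9])]
[526.73 177.85 232.12] [-0.09    0.5703 -0.3418] [array([45.7,  2.6, 16.2]), array([-77.9,   2.1,  40.9])]
```

The f and g pictures agree with each other. Picture e was taken while the arm was still settling, so I'm correcting the insert's height in the tool to 155.8 mm. The tongue sits 2.6 mm left of the slot centre, so I'll correct that and go lower.

Run:
```python
from h import *
from cell import bot
c=json.load(open("cfg.json"));c["ins"]=[-1.0,0.15,155.8];json.dump(c,open("cfg.json","w"));CFG.update(c)
s=bot.read_state();print(where(s))
p,Rm=tcp_for([50,0,4],0.18);print(p,rel(s,p,Rm))
```

```text
[array([43.9,  2.6, 14. ]), array([-79.6,   2.1,  38.7])]
[529.71925203 175.31592566 221.44325416] (array([0.52, 0.23, 0.98]), array([-0.02,  1.  ,  0.24]))
```

>>> arm_command([
  [0.1,0.1,0.3,0,0.3,0.1,1],
  [0.3,0.2,0.6,0,0.6,0.2,1],
  [0.5,0.25,0.98,0,1,0.2,1],
  [0.5,0.25,0.98,0,1,0.2,1],
  [0.5,0.25,0.98,0,1,0.2,1],
  [0.5,0.25,0.98,0,1,0.2,1],
])

```text
time: 5.82
ee_pos: [529.9, 174.7, 220.1]
orientation: [-3.118, 0.141, 0.284]
force: [-0.6, 0.1, -2.4]
grip_width: 54.5
```

```bash
cat > meas.py <<'E'
import sys
from snap import *
im,s=snap(sys.argv[1]);print("where",where(s))
P=cloud(im);Q=(P-np.array(CFG["seat"]))@R.from_euler("z",-CFG["yaw"]).as_matrix().T
for r in range(136,172,6):
    k=np.where(Q[r,262:385,2]>Q[r,320,2]-2)[0]+262
    print(r,k[0],k[-1],"topz",np.median(Q[r,k][:,2]).round(1),"x,y mid",((Q[r,k[0]+2]+Q[r,k[-1]-2])/2).round(1))
for r in range(20,130,8):
    a=Q[r,200:460];k=np.where(a[:,2]>-3)[0]+200
    if len(k)>20: print("st",r,"z",np.median(Q[r,k][:,2]).round(1),"mid",((Q[r,k[0]+2]+Q[r,k[-1]-2])/2).round(1))
cv2.imwrite(f"pics/{sys.argv[1]}2.png",cv2.resize(im["color"][20:185,205:455,::-1],None,fx=3.2,fy=3.2,interpolation=cv2.INTER_NEAREST))
E
python3 meas.py i
```

```text
t 5.87 pos [530.  174.7 220.1] rv [-3.1176  0.1408  0.2839] F [-0.3 -0.8 -0.9] w 54.8
where [array([50. , -0.7,  2.6]), array([-73.9,  -0.6,  25.3])]
136 277 364 topz 6.1 x,y mid [50.1 -0.6  6.1]
142 277 364 topz 6.5 x,y mid [48.  -0.4  7.3]
148 277 364 topz 7.2 x,y mid [45.4 -0.6  7.1]
154 277 363 topz 7.4 x,y mid [42.9 -0.4  7.4]
160 278 363 topz 7.8 x,y mid [40.6 -0.5  8.2]
166 278 363 topz 8.3 x,y mid [37.8 -0.5  8. ]
st 52 z 12.0 mid [80.7 -0.1 11.6]
st 60 z 12.0 mid [78.3  0.1 12.4]
st 68 z 12.1 mid [75.8  0.  11.6]
st 76 z 12.1 mid [73.2 -0.1 11.7]
st 84 z 12.1 mid [ 66.8 -11.8 -18.1]
st 92 z 12.1 mid [ 63.4  14.9 -18.5]
st 100 z 12.1 mid [ 59.8 -17.5 -18.7]
st 108 z 12.1 mid [62.3 -0.1 11.8]
st 116 z 12.0 mid [59.5  0.3 12.3]
st 124 z 0.1 mid [53.5 -0.1  0.4]
```

View pics/i2.png

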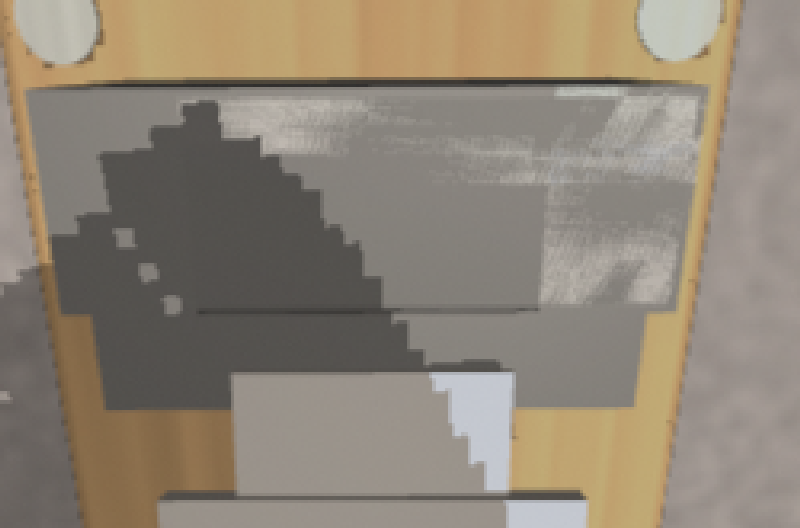

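Run:
```python
from h import *
from cell import bot
s=bot.read_state()
for t in ([57,0,0.7],[69.5,0,0.7]):
    p,Rm=tcp_for(t,0.18);print(rel(s,p,Rm))
```

```text
(array([ 0.7 , -0.06,  0.07]), array([ 0.01,  0.09, -0.02]))
(array([ 1.92, -0.07, -0.15]), array([ 0.01,  0.09, -0.02]))
```

>>> arm_command([
  [0.3,-0.05,0.07,0,0,0,1],
  [0.5,-0.05,0.07,0,0,0,1],
  [0.7,-0.05,0.07,0,0,0,1],
  [0.9,-0.05,0.03,0,0,0,1],
  [1.1,-0.05,0,0,0,0,1],
  [1.1,-0.05,0,0,0,0,1],
  [1.1,-0.05,0,0,0,0,1],
])

```text
time: 6.45
ee_pos: [540.9, 174.1, 218.1]
orientation: [-3.118, 0.141, 0.284]
force: [0.8, 0.3, -1.1]
grip_width: 55.1
```

```bash
python3 meas.py j
```

```text
t 6.5 pos [540.8 174.1 218.1] rv [-3.1176  0.1409  0.284 ] F [-0.5  0.5 -1.6] w 54.6
where [array([60.8, -0.3,  0.6]), array([-63.1,  -0.2,  23.3])]
136 262 384 topz 12.1 x,y mid [63.6 -1.  12.5]
142 262 384 topz 12.1 x,y mid [61.  -1.1 11.4]
148 277 364 topz 5.1 x,y mid [56.6 -0.1  5.5]
154 277 363 topz 5.5 x,y mid [54.1  0.1  5.9]
160 278 363 topz 5.9 x,y mid [51.7 -0.1  6.3]
166 278 363 topz 6.4 x,y mid [49.1  0.   6.6]
st 84 z 12.1 mid [ 78.  -18.  -19.3]
st 92 z 12.2 mid [79.3  0.  11.9]
st 100 z 12.1 mid [76.5  0.2 11.7]
st 108 z 12.1 mid [73.9 -0.2 12.3]
st 116 z 12.2 mid [ 64.  -21.1 -18.8]
st 124 z 12.1 mid [68.3  0.  12.9]
```

View pics/j2.png

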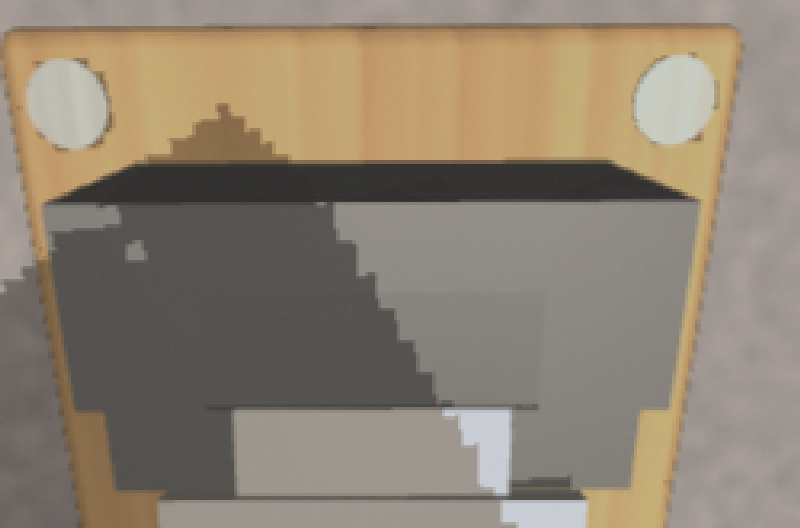

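The tongue is 2 mm under the lip, centred with no contact force. I'll slide it on.

>>> arm_command([
  [0.2,0,-0.04,0,0,0,1],
  [0.4,0,-0.07,0,0,0,1],
  [0.6,0,-0.11,0,0,0,1],
  [0.8,0,-0.14,0,0,0,1],
  [0.88,0,-0.16,0,0,0,1],
  [0.88,0,-0.16,0,0,0,1],
  [0.88,0,-0.16,0,0,0,1],
])

```text
time: 7.08
ee_pos: [549.7, 173.3, 218.1]
orientation: [-3.118, 0.141, 0.284]
force: [0.0, 0.3, -0.4]
grip_width: 54.7
```

```bash
python3 meas.py k; python3 snap.py k_s scene;python3 - <<'E'
from h import *
im,s=pickle.load(open("k_s.pkl","rb"))
cv2.imwrite("pics/k3.png",cv2.resize(im["color"][140:270,350:510,::-1],None,fx=4.5,fy=4.5,interpolation=cv2.INTER_CUBIC))
E
```

```text
t 7.13 pos [549.6 173.4 218. ] rv [-3.1177  0.1408  0.2842] F [-0.2  1.  -0.2] w 54.7
where [array([69.7, -0.3,  0.5]), array([-54.2,  -0.3,  23.3])]
136 262 384 topz 12.2 x,y mid [72.5 -1.1 12.5]
142 262 384 topz 12.2 x,y mid [70.1 -1.1 12.4]
148 262 384 topz 12.1 x,y mid [67.7 -1.1 12.4]
154 262 384 topz 12.2 x,y mid [65.  -1.1 11.5]
160 262 384 topz 12.1 x,y mid [62.7 -1.1 12.2]
166 262 384 topz 12.2 x,y mid [60.3 -1.1 12.4]
st 108 z 11.3 mid [82.6 -0.1 11.7]
st 116 z 12.1 mid [ 72.7 -18.4 -19. ]
st 124 z 12.1 mid [76.9  0.  12.1]
t 7.18 pos [549.6 173.4 218. ] rv [-3.1177  0.1407  0.2841] F [ 1.  -0.1 -0.4] w 54.4
```

View pics/k2.png

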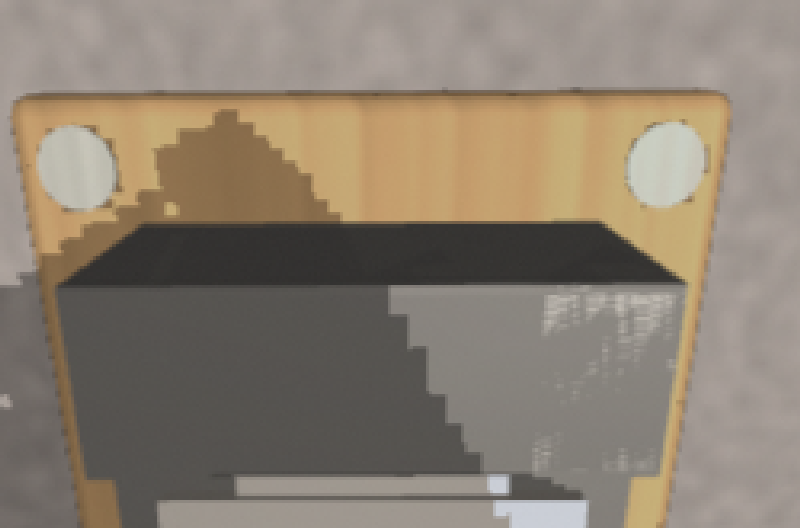

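View pics/k3.png

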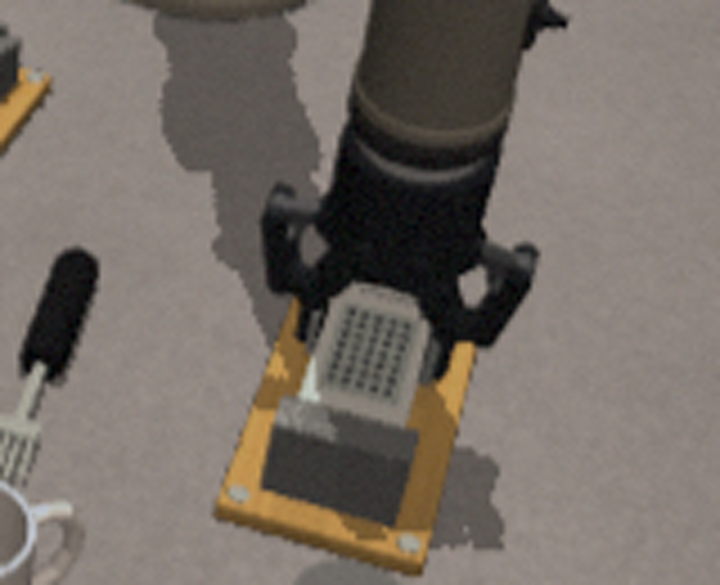

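Tongue tip is 11 mm under the lip, the tail is 23 mm up, and there's no force. Next I'll push it to near the slot wall while lowering the tail toward the ramp.

Run:
```python
from h import *
from cell import bot
s=bot.read_state()
for t,a in (([71.3,0,0.4],0.18),([71.6,0,0.3],0.125)):
    p,Rm=tcp_for(t,a);print(rel(s,p,Rm))
```

```text
(array([ 0.14, -0.02, -0.  ]), array([ 0.02,  0.1 , -0.01]))
(array([-0.68, -0.02,  0.41]), array([ 0.02,  3.25, -0.01]))
```

>>> arm_command([
  [0.14,-0.02,0,0,0,0,1],
  [0.14,-0.02,0,0,0,0,1],
  [-0.03,-0.02,0.08,0,0.65,0,1],
  [-0.19,-0.02,0.16,0,1.3,0,1],
  [-0.35,-0.02,0.25,0,1.95,0,1],
  [-0.52,-0.02,0.33,0,2.6,0,1],
  [-0.68,-0.02,0.41,0,3.2,0,1],
  [-0.68,-0.02,0.41,0,3.2,0,1],
])

```text
time: 7.85
ee_pos: [541.5, 174.5, 215.3]
orientation: [-3.127, 0.14, 0.197]
force: [-0.4, 0.6, -0.9]
grip_width: 54.8
```

```bash
python3 meas.py l
```

```text
t 7.9 pos [541.8 174.3 215.3] rv [-3.1271  0.1404  0.1968] F [-0.6  0.  -1.7] w 55.0
where [array([71.1, -0. ,  0.4]), array([-53.9,  -0. ,  16.2])]
136 262 384 topz 12.2 x,y mid [72.8 -0.6 12.1]
142 262 384 topz 12.1 x,y mid [70.5 -0.7 12.2]
148 262 384 topz 12.2 x,y mid [68.1 -0.8 12. ]
154 262 384 topz 12.1 x,y mid [65.9 -0.8 12.7]
160 262 384 topz 12.1 x,y mid [63.1 -0.7 11.6]
166 262 384 topz 12.2 x,y mid [60.8 -0.7 12. ]
st 108 z 8.8 mid [82.4  0.1  8.4]
st 116 z 12.1 mid [80.2  0.2 12.7]
st 124 z 12.0 mid [77.3 -0.  12.4]
```

>>> arm_command([
  [-0.14,0,0.07,0,0.55,0,1],
  [-0.14,0,0.07,0,0.55,0,0.6],
  [-0.14,0,0.07,0,0.55,0,0.2],
  [-0.14,0,0.07,0,0.55,0,0],
  [-0.14,0,0.07,0,0.55,0,0],
  [-0.14,0,0.07,0,0.55,0,0],
  [-0.14,0,0.07,0,0.55,0,0],
])

```text
time: 8.48
ee_pos: [541.0, 174.3, 214.8]
orientation: [-3.128, 0.142, 0.181]
force: [0.3, -0.2, -0.0]
grip_width: 85.3
```

```bash
python3 meas.py m|head -3;python3 - <<'E'
from h import *
im,s=pickle.load(open("m.pkl","rb"));P=cloud(im);Q=(P-np.array(CFG["seat"]))@R.from_euler("z",-CFG["yaw"]).as_matrix().T
for r in range(150,365,15): print(r,np.median(Q[r,295:350],0).round(1))
E
```

```text
t 8.53 pos [540.9 174.3 214.8] rv [-3.1282  0.1415  0.1817] F [-1.4 -0.8  0.1] w 85.3
where [array([71.8, -0.1,  0.3]), array([-53.4,  -0.1,  14.9])]
136 262 384 topz 12.0 x,y mid [73.7 -0.8 12.2]
150 [68.3 -0.5 12.2]
165 [62.2 -0.5 12.1]
180 [54.4 -0.5  8.2]
195 [47.7 -0.5  8.7]
210 [41.1 -0.5  9.8]
225 [34.  -0.5 10.4]
240 [26.7 -0.1 11.1]
255 [19.  -0.4 11.7]
270 [11.2 -0.1 12.8]
285 [ 2.9 -0.4 13.5]
300 [-5.4 -0.4 14.6]
315 [-14.5  -0.4  15.3]
330 [-24.4  -0.4  15.8]
345 [-33.3  -0.4  17.4]
360 [-42.9  -0.4  18.8]
```

View pics/m.png

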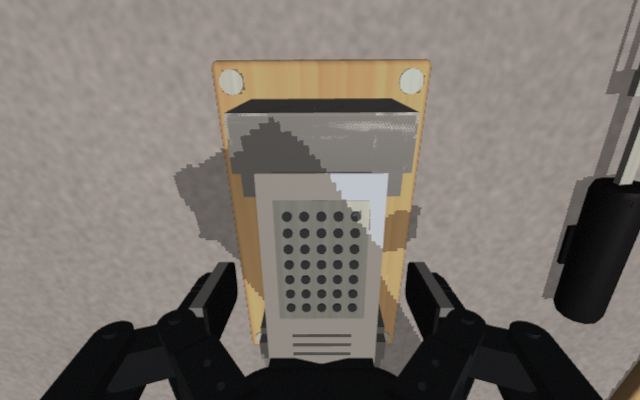

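The insert stays put at a tilt of about 0.11 rad, with the tail resting on the ramp and the tongue under the lip (plate rows 174–360). I'll lift clear and shut the fingers for pressing.

>>> arm_command([
  [0,0,-1,0,0,0,0],
  [0,0,-3,0,0,0,0],
  [0,0,-5,0,0,0,0],
  [0,0,-7,0,3,0,1],
  [0,0,-8,0,6,0,1],
  [0,0,-8,0,6.6,0,1],
  [0,0,-8,0,6.6,0,1],
  [0,0,-8,0,6.6,0,1],
])

```text
time: 9.2
ee_pos: [549.5, 173.3, 293.6]
orientation: [3.137, -0.142, -0.005]
force: [-0.3, -0.5, 0.2]
grip_width: 25.7
```

```bash
python3 snap.py n
python3 - <<'E'
from h import *
im,s=pickle.load(open("n.pkl","rb"));P=cloud(im);Q=(P-np.array(CFG["seat"]))@R.from_euler("z",-CFG["yaw"]).as_matrix().T
for r in range(120,300,15): print(r,np.median(Q[r,300:340],0).round(1))
tgt=np.array(CFG["seat"])+R.from_euler("z",CFG["yaw"]).apply([-35,0,21.5+173.4])
print(rel(s,tgt,Rtool(CFG["yaw"])))
E
```

```text
t 9.25 pos [549.6 173.2 293.2] rv [ 3.1372 -0.1419 -0.0062] F [-0.3 -0.8  0.3] w 17.5
120 [ 97.5   0.5 -35.9]
135 [ 85.7   0.6 -35.9]
150 [80.7  0.4 12.1]
165 [70.5  0.5 12.1]
180 [60.  -0.1 12.1]
195 [48.   0.5  8.8]
210 [37.2  0.6 10.5]
225 [25.6 -0.  11.1]
240 [14.3  0.6 13.1]
255 [ 2.1  0.7 13.6]
270 [-9.8  0.7 15.3]
285 [-22.8   0.8  15.8]
(array([-6.38, -0.01,  4.69]), array([ 0.08,  0.22, -0.19]))
```

View pics/n.png

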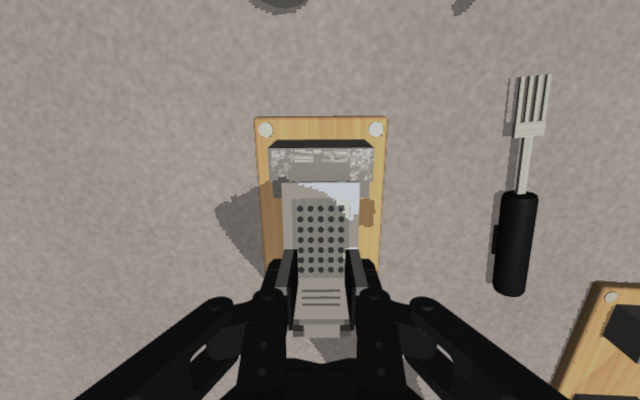

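>>> arm_command([
  [-2,0,0,0,0,0,1],
  [-4.5,0,0,0,0.2,-0.2,1],
  [-6,0,0.5,0,0.2,-0.2,1],
  [-6.4,0,2,0,0.2,-0.2,1],
  [-6.4,0,3.2,0,0.2,-0.2,1],
  [-6.4,0,3.7,0,0.2,-0.2,1],
  [-6.4,0,3.7,0,0.2,-0.2,1],
  [-6.4,0,3.7,0,0.2,-0.2,1],
])

```text
time: 9.92
ee_pos: [486.5, 179.1, 256.8]
orientation: [3.138, -0.137, 0.002]
force: [0.4, -0.1, -0.3]
grip_width: -0.0
```

```bash
python3 snap.py o
python3 - <<'E'
from h import *
im,s=pickle.load(open("o.pkl","rb"))
tgt=np.array(CFG["seat"])+R.from_euler("z",CFG["yaw"]).apply([-35,0,18.+173.4])
print(rel(s,tgt,Rtool(CFG["yaw"])))
E
```

```text
t 9.97 pos [486.8 179.2 257.3] rv [ 3.1383 -0.1372  0.0037] F [-0.2 -0.2  0.2] w 0.2
(array([-0.09,  0.02,  1.43]), array([ 0.01, -0.14, -0.02]))
```

View pics/o.png

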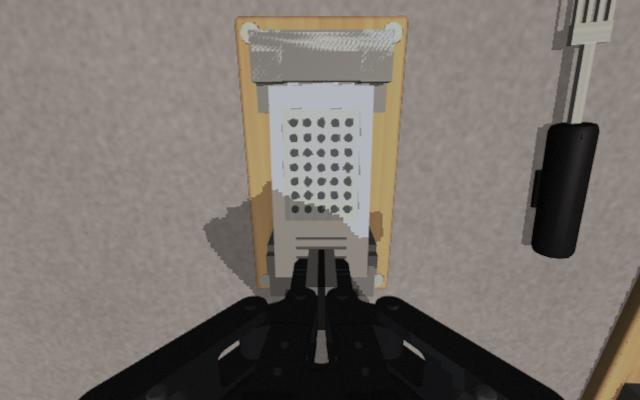

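>>> arm_command([
  [0,0,0.4,0,0,0,1],
  [0,0,0.8,0,0,0,1],
  [0,0,1.1,0,0,0,1],
  [0,0,1.2,0,0,0,1],
  [0,0,1.2,0,0,0,1],
])

```text
time: 10.38
ee_pos: [486.2, 179.2, 244.9]
orientation: [3.138, -0.136, 0.003]
force: [-1.3, -1.0, 0.8]
grip_width: -0.0
```

>>> arm_command([
  [0,0,0.1,0,0,0,1],
  [0,0,0.2,0,0,0,1],
  [0,0,0.2,0,0,0,1],
])

```text
time: 10.63
ee_pos: [486.3, 179.3, 243.2]
orientation: [3.138, -0.136, 0.004]
force: [-0.2, 0.0, 0.4]
grip_width: -0.3
```

>>> arm_command([
  [0,0,0.1,0,0,0,1],
  [0,0,0.1,0,0,0,1],
  [0,0,0.1,0,0,0,1],
])

```text
time: 10.88
ee_pos: [486.3, 179.3, 242.3]
orientation: [3.138, -0.136, 0.004]
force: [-0.2, 0.2, 0.1]
grip_width: 0.3
```

>>> arm_command([
  [0,0,0.1,0,0,0,1],
  [0,0,0.1,0,0,0,1],
])

```text
time: 11.05
ee_pos: [486.4, 179.3, 241.3]
orientation: [3.138, -0.136, 0.005]
force: [1.1, 0.6, 1.2]
grip_width: 0.0
```

>>> arm_command([
  [0,0,0.1,0,0,0,1],
  [0,0,0.1,0,0,0,1],
])

```text
time: 11.22
ee_pos: [486.5, 179.4, 240.7]
orientation: [3.138, -0.136, 0.005]
force: [-0.2, -0.9, 3.9]
grip_width: -0.1
```

>>> arm_command([
  [0,0,0.1,0,0,0,1],
  [0,0,0.1,0,0,0,1],
])

```text
time: 11.38
ee_pos: [486.4, 179.5, 240.1]
orientation: [3.138, -0.136, 0.005]
force: [-1.8, -0.6, 6.1]
grip_width: 0.1
```

Contact made, and the force is climbing gently. I'll continue in 1 mm steps.

>>> arm_command([
  [0,0,0.1,0,0,0,1],
  [0,0,0.1,0,0,0,1],
])

```text
time: 11.55
ee_pos: [486.4, 179.5, 239.4]
orientation: [3.138, -0.136, 0.005]
force: [-2.3, -0.0, 7.4]
grip_width: 0.3
```

>>> arm_command([
  [0,0,0.1,0,0,0,1],
  [0,0,0.1,0,0,0,1],
])

```text
time: 11.72
ee_pos: [486.3, 179.7, 238.6]
orientation: [3.138, -0.136, 0.005]
force: [-2.2, -0.6, 8.2]
grip_width: -0.1
```

>>> arm_command([
  [0,0,0.1,0,0,0,1],
  [0,0,0.1,0,0,0,1],
])

```text
time: 11.88
ee_pos: [486.2, 179.7, 237.8]
orientation: [3.138, -0.136, 0.005]
force: [-2.4, -0.3, 10.7]
grip_width: -0.0
```

>>> arm_command([
  [0,0,0.1,0,0,0,1],
  [0,0,0.1,0,0,0,1],
])

```text
time: 12.05
ee_pos: [486.2, 179.8, 236.9]
orientation: [3.138, -0.136, 0.005]
force: [-3.7, -1.2, 10.0]
grip_width: 0.2
```

>>> arm_command([
  [0,0,0.1,0,0,0,1],
  [0,0,0.1,0,0,0,1],
])

```text
time: 12.22
ee_pos: [486.4, 179.6, 234.7]
orientation: [-3.138, 0.136, -0.006]
force: [-1.8, 1.0, 4.5]
grip_width: 0.3
```

>>> arm_command([
  [0,0,0.1,0,0,0,1],
  [0,0,0.1,0,0,0,1],
])

```text
time: 12.38
ee_pos: [486.5, 179.5, 233.3]
orientation: [3.139, -0.136, 0.005]
force: [-0.6, 0.1, 3.3]
grip_width: -0.1
```

>>> arm_command([
  [0,0,0.1,0,0,0,1],
  [0,0,0.1,0,0,0,1],
])

```text
time: 12.55
ee_pos: [486.4, 179.4, 232.2]
orientation: [3.138, -0.136, 0.004]
force: [-0.9, 1.6, 3.4]
grip_width: -0.1
```

>>> arm_command([
  [0,0,0.1,0,0,0,1],
  [0,0,0.1,0,0,0,1],
])

```text
time: 12.72
ee_pos: [486.1, 178.9, 230.5]
orientation: [3.137, -0.136, 0.002]
force: [0.5, -0.3, 0.6]
grip_width: -0.2
```

>>> arm_command([
  [0,0,0.1,0,0,0,1],
  [0,0,0.1,0,0,0,1],
])

```text
time: 12.88
ee_pos: [486.2, 178.9, 229.7]
orientation: [3.138, -0.137, 0.003]
force: [-0.0, -0.0, -0.6]
grip_width: -0.4
```

>>> arm_command([
  [0,0,0.1,0,0,0,1],
  [0,0,0.1,0,0,0,1],
])

```text
time: 13.05
ee_pos: [486.3, 179.1, 229.6]
orientation: [3.138, -0.136, 0.003]
force: [-1.4, -0.9, 4.1]
grip_width: 0.2
```

>>> arm_command([
  [0,0,0.1,0,0,0,1],
  [0,0,0.1,0,0,0,1],
])

```text
time: 13.22
ee_pos: [486.3, 179.1, 229.5]
orientation: [3.137, -0.137, 0.004]
force: [-3.5, -1.6, 10.4]
grip_width: 0.0
```

```bash
python3 snap.py p
```

```text
t 13.27 pos [486.3 179.1 229.5] rv [ 3.1372 -0.1364  0.0039] F [-4.7 -1.4  9.5] w 0.2
```

View pics/p.png

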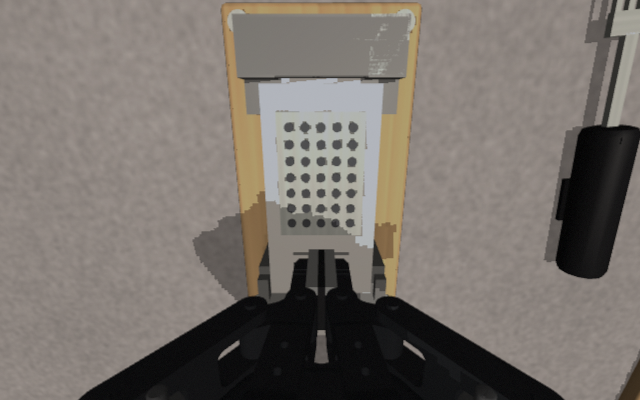

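There was a force drop (the snap), then a hard stop at 10 N with no travel, which fits the plate being on the bearers. I'll lift and inspect.

>>> arm_command([
  [0,0,-0.4,0,0,0,1],
  [0,0,-2,0,0,0,1],
  [0,0,-5,0,0,0,1],
  [-2,0,-8,0,0,0,1],
  [-4,0,-10,0,0,0,1],
  [-5,0,-11,0,0,0,1],
  [-5,0,-11,0,0,0,1],
  [-5,0,-11,0,0,0,1],
  [-5,0,-11,0,0,0,1],
])

```text
time: 14.02
ee_pos: [436.7, 183.1, 337.1]
orientation: [3.137, -0.137, 0.003]
force: [-1.4, 0.1, 0.1]
grip_width: -0.2
```

```bash
python3 snap.py q
python3 - <<'E'
from h import *
im,s=pickle.load(open("q.pkl","rb"));P=cloud(im);Q=(P-np.array(CFG["seat"]))@R.from_euler("z",-CFG["yaw"]).as_matrix().T
for r in range(20,230,10): print(r,np.median(Q[r,312:332],0).round(1))
cv2.imwrite("pics/q2.png",cv2.resize(im["color"][0:230,220:420,::-1],None,fx=2.6,fy=2.6,interpolation=cv2.INTER_CUBIC))
# plate fit
m=np.zeros((400,640),bool);m[20:230,290:350]=1
m&=(Q[...,0]>-45)&(Q[...,0]<52)&(abs(Q[...,1])<24)&(abs(Q[...,2]-7)<5)
A=np.c_[Q[m][:,:2],np.ones(m.sum())];print(m.sum(),"plane",np.linalg.lstsq(A,Q[m][:,2],rcond=None)[0].round(4))
E
```

```text
t 14.07 pos [436.8 183.  336.8] rv [ 3.1371e+00 -1.3800e-01  1.5000e-03] F [ 0.4  1.  -0.7] w -0.2
20 [56.6 -1.   6.1]
30 [50.1 -1.   6.4]
40 [43.4 -1.   6.7]
50 [36.7 -1.   6.9]
60 [29.7 -1.   7.2]
70 [22.8 -1.   6.9]
80 [15.6 -1.   7.1]
90 [ 8.4 -1.   6.4]
100 [ 1.  -1.1  6.6]
110 [-6.6 -1.1  6.4]
120 [-14.4  -1.1   6.6]
130 [-22.3  -1.1   6.3]
140 [-30.4  -1.1   5.9]
150 [-38.7  -1.1   6.2]
160 [-47.1  -1.1   6.1]
170 [-53.8  -0.5  15.3]
180 [-62.8  -1.1  13.4]
190 [-71.6  -1.1  13.3]
200 [-96.5  -1.3 -36.1]
210 [-112.4   -1.4  -49.7]
220 [-124.3   -1.4  -49.8]
7688 plane [ 4.2000e-03 -3.0000e-04  6.4534e+00]
```

View pics/q2.png

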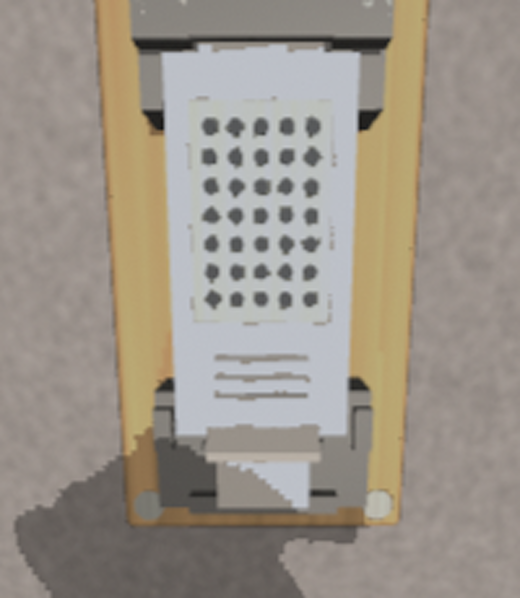

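The plate is level (slope 0.004 rad, top 6.4 mm above the bearers). The tongue is under the lip and the latch covers the tail (crop rows 425–460). The robot is clear, so I'll hand in.

Run:
```python
from h import *
im,s=pickle.load(open("q.pkl","rb"))
S=R.from_euler("z",-CFG["yaw"])
g=im["color"].min(2).astype(int)
col=g[150:185,296];print("tail edge rows",150+int(np.argmin(np.diff(col))),S.apply(onz(im,296,150+int(np.argmin(np.diff(col)))+.5,57.6)-np.array(CFG["seat"])).round(1))
from cell import bot
print(bot.sign_off())
```

```text
tail edge rows 167 [-53.6  20.7   6. ]
the job is handed in; nothing more can be done
None
```

The insert is in the leftmost stand with its tongue under the keeper lip and the latch over its tail, and I handed the job in at about 14 s.

**What I did:** I gripped the 110 × 56 mm insert across its width and took it off the riser. I slid the tongue about 11 mm under the lip with the tail 23 mm up, and lowered the tail onto the latch ramp. Then I let go and pressed at the three lines with shut fingers. The force peaked at about 11 N, dropped as the latch snapped, then reached a hard stop at 10 N.

**Last checks:**
- **Level and height:** the plate slopes 0.004 rad. Its top reads 6.4 mm above the bearers, against 6 mm expected, so it is within the 2 mm allowed.
- **Position:** the tail end is at x ≈ −53.6 mm in the seat frame, so the insert's origin is about 1.4 mm toward the keeper. It's roughly 1 mm off sideways, within the 5 mm allowed.
- **Robot and bystanders:** the arm was about 110 mm above the stand and touching nothing. I never went near the fork, spoon, beaker or jar, but I did not measure them again at the end.

**One disagreement:** the first picture of the gripped insert was taken while the arm was still settling, so its height in the gripper read about 2.5 mm off. I corrected this from a later picture before inserting it.

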